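# Put the reference items back on their own stands

## Task

The three reference items by the balances have been put back on each other's stands: put the amber bottle on the large round stand, the vial on the middle-sized one and the brass weight on the small one, each standing upright in the middle of its stand. Set one aside on the empty square tray on the way; the items must stay upright and never stand on the bare worktop. Leave the beaker and the roll of tape where they are.

Things in the scene. Friction and masses are not known exactly. Their poses are not given: they have to be found in the camera images.
- stand_large: the LARGE round aluminium stand, outer diameter 100 mm, inside 92 mm. At the start the brass weight stands on it. Fixed, does not move. A low dish: floor (dark rubber liner) 8 mm above the worktop, rim 11 mm above the worktop and 4 mm thick, so the rim stands only 3 mm above the floor. Origin: centre of its underside, at worktop height z = 0; z up.
- stand_medium: the MIDDLE-SIZED round aluminium stand, outer diameter 80 mm, inside 72 mm. At the start the bottle stands on it. Fixed, does not move. A low dish: floor (dark rubber liner) 8 mm above the worktop, rim 11 mm above the worktop and 4 mm thick, so the rim stands only 3 mm above the floor. Origin: centre of its underside, at worktop height z = 0; z up.
- stand_small: the SMALL round aluminium stand, outer diameter 60 mm, inside 52 mm. At the start the vial stands on it. Fixed, does not move. A low dish: floor (dark rubber liner) 8 mm above the worktop, rim 11 mm above the worktop and 4 mm thick, so the rim stands only 3 mm above the floor. Origin: centre of its underside, at worktop height z = 0; z up.
- square_tray: the free spot: a SQUARE aluminium tray, outside 80 x 80 mm, inside 72 x 72 mm, empty at the start. Floor and rim heights as the round stands, fixed too. Origin: centre of its underside; z up. The tray and the stands lie two to the left and two to the right of the middle balance, in any arrangement.
- bottle: small dark amber bottle with a white cap: body 35 mm diameter up to 56 mm, cap 22 mm diameter up to 71 mm; about 55 g. Loose. Origin: centre of its underside; z is its upright axis; round, so any yaw will do.
- vial: small clear sample vial with a red screw cap, 23 mm diameter, 51 mm high; take it by the body, below 42 mm; about 20 g. Loose. Origin: centre of its underside; z is its upright axis; round, so any yaw will do.
- weight: brass weight with a knob on top, 22 mm diameter (take it by the body, as a plain cylinder), 36 mm high; about 100 g. Loose. Origin: centre of its underside; z is its upright axis; round, so any yaw will do.
- beaker: bystander: small empty glass beaker, 51 mm diameter, 55 mm high, standing loose on the worktop in front of the middle balance. Origin: centre of its underside. Leave it where it is. The middle balance behind it is a glass-walled box (x > 0.54, y -0.16 to 0.10, 0.31 m high) behind a low display (from x = 0.42, 0.06 m high): carry things past its front (x about 0.3) to change sides.
- tape_roll: bystander: roll of label tape, 62 mm diameter, 20 mm high, lying loose on the worktop at the left. Origin: centre of its underside. Leave it where it is. Another such balance, 0.31 m high, stands left of it (y > 0.46); a microscope stands at the far right (y < -0.48).

How it is judged:
On the way:
1. one of the three items has been set down upright on the square tray and let go (((horizontal distance between bottle and square_tray below 0.028 m and z of bottle in the frame of square_tray between 0.005 and 0.0105 m and angle between bottle's own z axis and vertical below 0.12 rad and contact force between the fingers and bottle below 0.3 N) or (horizontal distance between vial and square_tray below 0.028 m and z of vial in the frame of square_tray between 0.005 and 0.0105 m and angle between vial's own z axis and vertical below 0.12 rad and contact force between the fingers and vial below 0.3 N) or (horizontal distance between weight and square_tray below 0.028 m and z of weight in the frame of square_tray between 0.005 and 0.0105 m and angle between weight's own z axis and vertical below 0.12 rad and contact force between the fingers and weight below 0.3 N))), for 0.2 s.
At the end, for the whole second after the job is handed in: The bottle stands on the large, the vial on the middle-sized and the weight on the small stand, each upright (within 0.12 rad), on the stand's floor inside the rim, within 15 mm of its centre, released and at rest; the beaker and the tape roll are within 20 mm of where they were (horizontal distance between bottle and stand_large below 0.015 m and z of bottle in the frame of stand_large between 0.005 and 0.0105 m and angle between each of bottle, vial, weight's own z axis and vertical below 0.12 rad and contact force between the fingers and bottle below 0.3 N and linear speed of each of bottle, vial, weight below 0.02 m/s and angular speed of each of bottle, vial, weight below 0.3 rad/s and horizontal distance between vial and stand_medium below 0.015 m and z of vial in the frame of stand_medium between 0.005 and 0.0105 m and contact force between the fingers and vial below 0.3 N and horizontal distance between weight and stand_small below 0.015 m and z of weight in the frame of stand_small between 0.005 and 0.0105 m and contact force between the fingers and weight below 0.3 N and distance of each of beaker, tape_roll from where it was at the start of the episode below 0.02 m); the robot touches nothing.
It fails at once if one of the three items touches down on the bare worktop (height (world z) of any of bottle, vial, weight below 0.004 m).
It fails at once if one of the three items is tipped over (angle between any of bottle, vial, weight's own z axis and vertical above 0.5 rad).
It fails at once if the beaker or the tape roll is pushed out of its place (distance of any of beaker, tape_roll from where it was at the start of the episode above 0.02 m).
It also fails if it takes over 138 s, if anything falls off the work surface, if the arm or the gripper's body presses on something with over 40 N, if the wrist force passes 120 N, or if a joint passes its speed limit or range.

## Robot

A 7-joint arm with a two-finger parallel gripper is mounted at the origin on a cart in front of the work surface, level with it; the furniture and walls round the work are solid. World frame = base frame: x ahead of the robot, y to its left, z up, the work surface at z = 0. Lengths are in m, angles in rad, forces in N, time in s.
With the tool pointing down it reaches from about 0.35 to 0.9 m from the base axis. Payload 7.2 kg.
Tool frame: the origin (TCP) lies between the finger pads; the fingertips stand 19 mm ahead of it and the grasp point (between the pads) is the TCP; z points along the fingers, y is the line along which they close (so a half turn about z gives the same grasp; the last joint's range is limited). The gripper opens to 85 mm and grips with 20 to 120 N. Pads are 22 mm wide; open, the fingers measure 114 mm over their backs; the gripper's body (76 mm by 85 mm) begins 54 mm behind the grasp point. The pads swing forward as they close: fully open they stand 13 mm farther back than shut.
Start: joints at [1.259, 0.411, -0.013, 1.596, 0.006, 1.134, -0.082], TCP at [0.151, -0.607, 0.25] pointing down, gripper open.
Joint ranges: [-2.95, 2.95], [-0.29, 1.99], [-1.47, 1.44], [0.14, 2.54], [-1.03, 4.17], [0.13, 1.85], [-2.86, 2.86]. Speed limits (rad/s): [2.39, 2.39, 3.01, 3.01, 3.14, 3.14, 3.14].

## Interface

Orientations are given as a rotation vector (axis times angle).
In Python, from cell import arm gives the robot as it stands.
- The arm moves only by the tool send_rows, never from a script. Its argument "series" is a list that holds one entry, the list of rows, each a list of 7 numbers: the turn, a rotation vector about the tool's x, y, z in degrees, then the shift along the tool's x, y, z in m, then the finger opening in m, from 0 to 0.0854. A call has exactly 8 rows; each row is the pose to reach, as a shift and turn from the pose commanded when the call began, along the tool's axes at that moment; what a row does not reach only later rows make up. A row lasts 1/8 s, in which the tool goes at most 62.5 mm and 10.7 degrees, less where a joint would pass 70% of its speed; a pose out of reach is approached as far as the arm can. A call with a gripper value outside its range is refused whole. The fingers move at their own pace and stop on an object; the grip force is fixed at half the most. Time passes only in rows, so rows that repeat a pose let the fingers close, or fill a call up. It gives the time, the measured TCP pose, the force, the opening and the grip force at its end, in the units of the state.
- arm.sense(): the state, without advancing time (a new reading comes with each control period).
- arm.camera(name): name is "scene" or "top" or "wrist"; returns a dict with "pixels" (480x640x3 uint8, blue, green, red), "z_map" (480x640 float32, m along the optical axis (not along the pixel's ray), 0 where there is no reading), "vertical_fov" (degrees; the focal length in pixels is half the picture's height over the tangent of half this angle, whatever the lens; pixels are square), "cx", "cy" (the principal point, pixels), "distortion" ([k1, k2, p1, p2, k3] as OpenCV has them; the pictures are not rectified), "extrinsics" (4x4, takes a point from world to camera coordinates); the wrist camera has in their place "T_tool_cam" (4x4, takes a point from camera to tool coordinates, whose origin is the TCP and whose axes are the flange's). Camera axes: x right, y down, z forward; pixel columns grow to the right and rows downward; lengths in m; the calibration is good to about 2 mm. A picture is of the moment at which its call begins: read the wrist's pose just before it.
- arm.job_done(): hands the job in; it is judged then, once.
The state is a dict: "t": time; "joint_pos": joint angles; "dq": joint speeds; "joint_efforts": joint torques, N m; "eef_pos": TCP position; "eef_rot": TCP orientation; "contact_force": force on the tool from outside, world axes, zero at the start; "moment": the same for the moment, N m; "grip_width": opening from 0.0 (shut) to 1.0 (fully open); "finger_force": force on a finger pad.
Only numpy, scipy, OpenCV 4.12 (cv2) and the standard library are available. Lean on these libraries where they do the work, as an engineer would, in place of code of your own. Each camera call takes 0.05 s, during which the arm holds its last target. There are 200 camera calls.

## Working session

There is one attempt and no reset: what is moved stays moved. The work goes in short steps, Python scripts to look and compute and a tool call to move; the robot and the scene stay as the last step left them, time stands still between calls to the robot, and variables do not carry over. Pictures are saved under pics/ and viewed, at most 14 in all, crops included, and the job is handed in when it is done.

Besides the shell and the picture viewer there is one more tool, called by a JSON object that holds its "method" and its "body". send_rows: Moves the arm, as the interface text tells. Its arguments: {"type":"object","properties":{"series":{"type":"array","items":{"type":"array","items":{"type":"array","items":{"type":"number"}}}}},"required":["series"]}

```bash
mkdir -p pics; ls; python3 - <<'E'
from cell import arm
import cv2,numpy as np
s=arm.sense();print({k:np.round(v,3) for k,v in s.items()})
for n in("top","scene"):
    c=arm.camera(n);cv2.imwrite(f"pics/{n}0.png",c["pixels"]);np.savez(f"{n}0.npz",**c)
    print(n,c["vertical_fov"],c["cx"],c["cy"],c["distortion"],np.round(c["extrinsics"],3))
E
```

```text
pics
{'t': np.float64(0.0), 'joint_pos': array([ 1.259,  0.412, -0.013,  1.597,  0.006,  1.134, -0.082]), 'dq': array([-0.001, -0.   ,  0.001, -0.002,  0.001, -0.001, -0.002]), 'joint_efforts': array([ 0.0000e+00, -6.0063e+01,  6.8200e-01, -2.9941e+01,  1.4000e-02,
        1.1000e-02,  0.0000e+00]), 'eef_pos': array([ 0.151, -0.606,  0.249]), 'eef_rot': array([-3.117e+00, -3.820e-01,  1.000e-03]), 'contact_force': array([-0.128, -0.155, -0.077]), 'moment': array([-0.013, -0.017,  0.05 ]), 'finger_force': np.float64(0.0), 'grip_width': np.float64(1.003)}
top 55.04907661114067 323.4497509185708 237.2370452522146 [-0.08542194  0.          0.          0.          0.        ] [[ 0.016 -1.     0.027  0.004]
 [-0.993 -0.019 -0.113  0.503]
 [ 0.114 -0.025 -0.993  1.212]
 [ 0.     0.     0.     1.   ]]
scene 47.60866622681051 316.19484568993227 238.2655775966607 [-0.06823918  0.          0.          0.          0.        ] [[-0.441 -0.897  0.004  0.247]
 [-0.666  0.324 -0.672  0.349]
 [ 0.601 -0.299 -0.741  0.964]
 [ 0.     0.     0.     1.   ]]
```

View pics/top0.png

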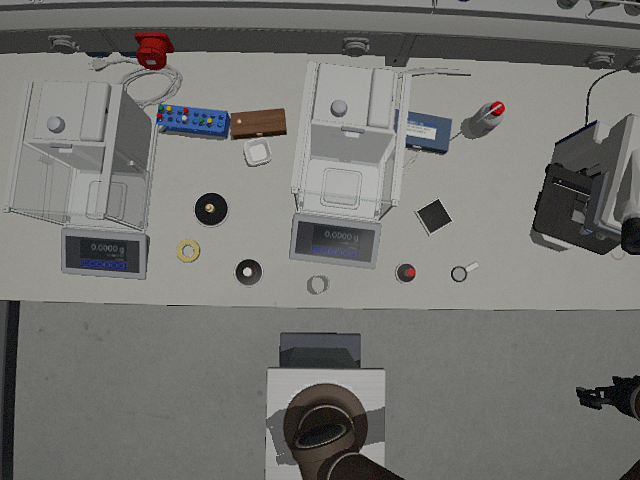

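View pics/scene0.png

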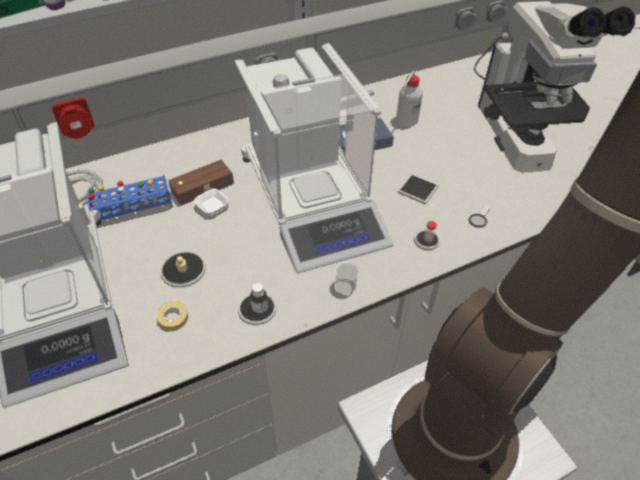

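Top view: brass weight on the large stand at (211,209), bottle on the medium at (248,271), vial on the small at (405,272), tray at (434,217), beaker at (318,285) and tape at (188,251). Next I'll enlarge these.

```bash
cat > h.py <<'E'
import numpy as np,cv2
from scipy.spatial.transform import Rotation as R
def K(c):
    f=240/np.tan(np.radians(c["vertical_fov"])/2); return np.array([[f,0,c["cx"]],[0,f,c["cy"]],[0,0,1]],float)
def ray2z(c,uv,z,E=None):
    E=c["extrinsics"] if E is None else E
    p=cv2.undistortPoints(np.array(uv,float).reshape(-1,1,2),K(c),np.array(c["distortion"],float)).reshape(-1,2)
    d=np.c_[p,np.ones(len(p))]@E[:3,:3]; o=-E[:3,:3].T@E[:3,3]
    return o+d*((z-o[2])/d[:,2])[:,None]
def proj(c,P,E=None):
    E=c["extrinsics"] if E is None else E
    return cv2.projectPoints(np.array(P,float).reshape(-1,1,3),cv2.Rodrigues(E[:3,:3])[0],E[:3,3],K(c),np.array(c["distortion"],float))[0].reshape(-1,2)
def crops(img,cs,h,s,fn):
    t=[]
    for u,v in cs:
        a=cv2.resize(img[v-h:v+h,u-h:u+h],None,fx=s,fy=s,interpolation=cv2.INTER_CUBIC)
        for k in range(0,2*h,10):
            cv2.line(a,(k*s,0),(k*s,6),(0,0,255),1);cv2.line(a,(0,k*s),(6,k*s),(0,0,255),1)
            cv2.putText(a,str(u-h+k),(k*s+2,16),0,.35,(0,0,255));cv2.putText(a,str(v-h+k),(8,k*s+4),0,.35,(0,0,255))
        t.append(a)
    n=(len(t)+1)//2
    while len(t)<2*n:t.append(t[0]*0)
    cv2.imwrite(fn,np.vstack([np.hstack(t[:n]),np.hstack(t[n:])]))
E
python3 - <<'E'
from h import *
c=dict(np.load("top0.npz"))
crops(c["pixels"],[(211,209),(248,271),(318,285),(405,272),(434,217),(188,251)],22,6,"pics/crop0.png")
E
```

```text
(no output)
```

View pics/crop0.png

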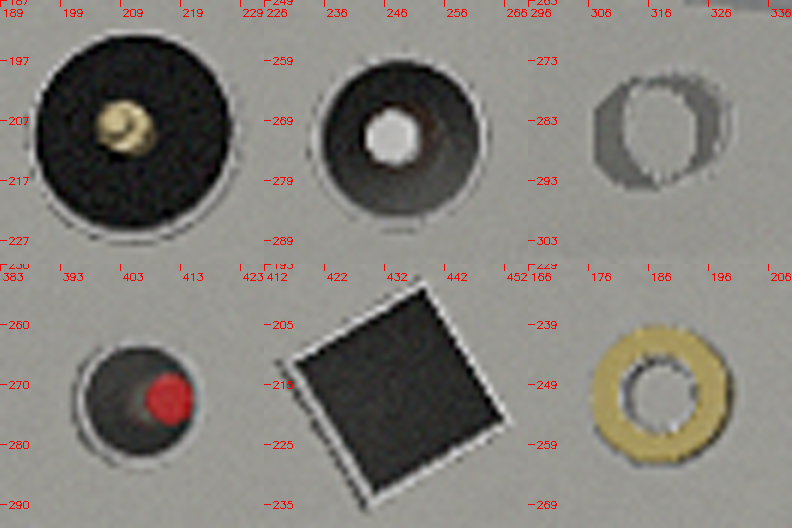

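Crop readings (dark inner discs): large centre (211.3,209.2), medium (248.8,272.1), small (406.4,272.8), tray (434.5,216.3). Tops: bottle cap (247.3,271.8), vial cap (411.3,272.7), weight knob (209.3,207.8), beaker about (318,285), tape (188,251.5).

```bash
python3 - <<'E'
from h import *
c=dict(np.load("top0.npz"))
D=.42
for n,u,v,z in [("large",211.3,209.2,.0095),("medium",248.8,272.1,.0095),("small",406.4,272.8,.0095),("tray",434.5,216.3,.0095),("bottle",247.3,271.8,.079),("vial",411.3,272.7,.059),("weight",209.3,207.8,.044),("tape",188,251.5,.02),("beaker base",313,285,.0),("beaker rim",318,285,.055)]:
    p=ray2z(c,[(u-D,v-D)],z)[0]; print(n,np.round(p,4), "zmap", np.round(c["z_map"][int(round(v)),int(round(u))],3), "expect",round((c["extrinsics"]@np.r_[p,1])[2],3))
q=ray2z(c,[(189+36/6,209),(189+232/6,209)],.0095);print("large d",q[0]-q[1])
q=ray2z(c,np.array([(425,290),(503,419),(373,492),(295,365)])/6+[412-44,195-44],.0095);print("tray sides",q-np.roll(q,1,0))
sc=dict(np.load("scene0.npz"))
print("scene proj",np.round(proj(sc,[[*ray2z(c,[(247,271.4)],.079)[0]],[*ray2z(c,[(411,272.3)],.059)[0]],[*ray2z(c,[(434,216)],.0095)[0]]]),1))
w=__import__("cell").arm.camera("wrist");print(w["vertical_fov"],np.round(w["T_tool_cam"],3))
E
```

```text
large [0.5776 0.3237 0.0095] zmap 1.233 expect 1.261
medium [0.407  0.2144 0.0095] zmap 1.178 expect 1.244
small [ 0.4123 -0.2147  0.0095] zmap 1.221 expect 1.255
tray [ 0.5703 -0.2944  0.0095] zmap 1.27 expect 1.275
bottle [0.4051 0.2088 0.079 ] zmap 1.176 expect 1.175
vial [ 0.4107 -0.2175  0.059 ] zmap 1.205 expect 1.206
weight [0.5754 0.3216 0.044 ] zmap 1.23 expect 1.226
tape [0.4589 0.3796 0.02  ] zmap 1.246 expect 1.235
beaker base [0.3754 0.0399 0.    ] zmap 1.252 expect 1.254
beaker rim [0.375 0.027 0.055] zmap 1.245 expect 1.2
large d [-0.00162355  0.09028309  0.        ]
tray sides [[ 0.03685563 -0.06181084  0.        ]
 [-0.06005253 -0.03597593  0.        ]
 [-0.0353881   0.06181008  0.        ]
 [ 0.05858501  0.03597669  0.        ]]
scene proj [[256.8 285.4]
 [431.1 223.1]
 [417.5 186.6]]
68.57058465222941 [[ 0.001 -0.957 -0.289  0.074]
 [ 1.     0.     0.002 -0.   ]
 [-0.002 -0.289  0.957 -0.124]
 [ 0.     0.     0.     1.   ]]
```

{"method": "send_rows", "body": {"series": [[[0, 0, 2, 0.043, -0.039, 0.006, 0.05], [0, 0, 4, 0.087, -0.079, 0.012, 0.05], [0, 0, 6, 0.13, -0.118, 0.018, 0.05], [0, 0, 8, 0.173, -0.157, 0.025, 0.05], [0, 0, 10, 0.217, -0.197, 0.03, 0.05], [0, 0, 12, 0.26, -0.236, 0.037, 0.05], [0, 0, 14, 0.303, -0.275, 0.043, 0.05], [0, 0, 14, 0.346, -0.315, 0.049, 0.05]]]}}

```text
t: 1.15
eef_pos: [0.4113, -0.2158, 0.2012]
eef_rot: [3.141, -0.002, 0.001]
contact_force: [0.8, -0.1, 0.3]
grip_width: 0.592
finger_force: 0.0
```

```bash
cat >> h.py <<'E'
def wrist(arm,fn=None):
    s=arm.sense();c=arm.camera("wrist")
    T=np.eye(4);T[:3,:3]=R.from_rotvec(s["eef_rot"]).as_matrix();T[:3,3]=s["eef_pos"]
    E=np.linalg.inv(T@c["T_tool_cam"])
    if fn: cv2.imwrite(fn,c["pixels"])
    return s,c,E
E
python3 - <<'E'
from h import *
from cell import arm
s,c,E=wrist(arm,"pics/w1.png");np.savez("w1.npz",E=E,**c)
print(s["eef_pos"],c["distortion"])
print(proj(c,[[.4107,-.2175,.059],[.4123,-.2147,.0095],[.5703,-.2944,.0095]],E))
E
```

```text
[ 0.41134596 -0.21576722  0.20122742] [0.00747115 0.         0.         0.         0.        ]
[[326.85698858 231.66406797]
 [323.46227912 215.5348007 ]
 [424.346519    19.2030697 ]]
```

View pics/w1.png

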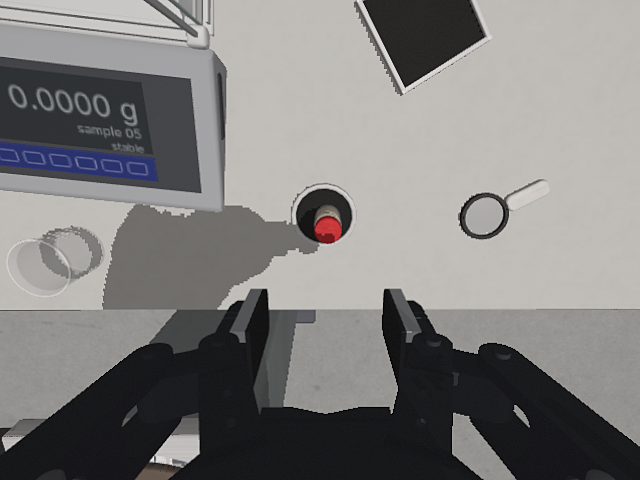

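Wrist view: vial cap at (327.5,230) and small stand around (324,213). Both are within about 2 mm of prediction, so I'm descending.

{"method": "send_rows", "body": {"series": [[[0, 0, 0, 0.001, 0.001, 0.025, 0.05], [0, 0, 0, 0.001, 0.001, 0.06, 0.05], [0, 0, 0, 0.001, 0.001, 0.1, 0.05], [0, 0, 0, 0.001, 0.001, 0.13, 0.05], [0, 0, 0, 0.001, 0.001, 0.15, 0.05], [0, 0, 0, 0.001, 0.001, 0.16, 0.05], [0, 0, 0, 0.001, 0.001, 0.165, 0.05], [0, 0, 0, 0.001, 0.001, 0.165, 0.05]]]}}

```text
t: 2.2
eef_pos: [0.4118, -0.2184, 0.0365]
eef_rot: [3.141, -0.001, 0.0]
contact_force: [0.4, -0.6, 0.4]
grip_width: 0.584
finger_force: 0.0
```

{"method": "send_rows", "body": {"series": [[[0, 0, 0, 0, 0, 0, 0.035], [0, 0, 0, 0, 0, 0, 0.028], [0, 0, 0, 0, 0, 0, 0.022], [0, 0, 0, 0, 0, 0, 0.015], [0, 0, 0, 0, 0, 0, 0.01], [0, 0, 0, 0, 0, 0, 0.01], [0, 0, 0, 0, 0, 0, 0.01], [0, 0, 0, 0, 0, 0, 0.01]]]}}

```text
t: 3.2
eef_pos: [0.4119, -0.2185, 0.0369]
eef_rot: [3.141, -0.001, 0.001]
contact_force: [-1.4, 0.8, 7.2]
grip_width: 0.251
finger_force: 58.4
```

{"method": "send_rows", "body": {"series": [[[0, 0, 0, 0, 0, -0.02, 0.01], [0, 0, 0, 0, 0, -0.05, 0.01], [0, 0, 0, 0.015, 0.01, -0.08, 0.01], [0, 0, 0, 0.05, 0.025, -0.08, 0.01], [0, 0, 0, 0.09, 0.045, -0.08, 0.01], [0, 0, 0, 0.13, 0.065, -0.08, 0.01], [0, 0, 0, 0.152, 0.074, -0.08, 0.01], [0, 0, 0, 0.159, 0.076, -0.08, 0.01]]]}}

```text
t: 4.2
eef_pos: [0.5713, -0.2946, 0.1158]
eef_rot: [-3.141, 0.001, 0.0]
contact_force: [-0.6, -0.2, -1.0]
grip_width: 0.251
finger_force: 58.7
```

```bash
python3 - <<'E'
from h import *
from cell import arm
s,c,E=wrist(arm,"pics/w2.png")
print(s["eef_pos"],s["grip_width"],s["finger_force"],proj(c,[[.5703,-.2944,.0095],s["eef_pos"]],E))
E
```

```text
[ 0.57125496 -0.29458923  0.11580155] 0.2509950066219428 58.664790987968445 [[324.4927049  246.03688719]
 [324.80441966 326.07092334]]
```

View pics/w2.png

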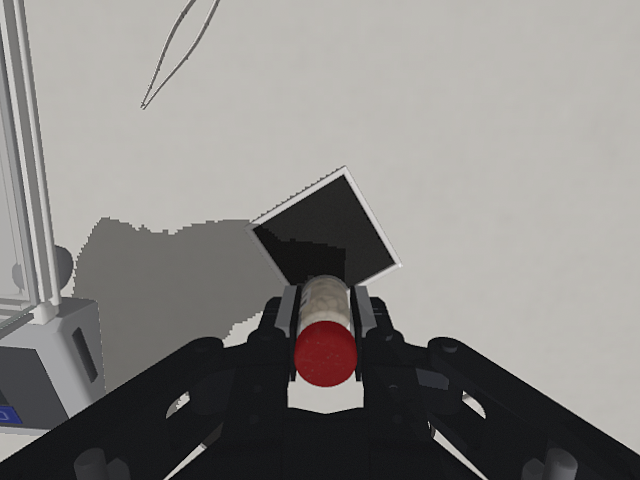

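The vial is upright in the grip. Tray corners at (250,228) and (399,266) put its centre at (324.5,247), against a predicted (324.5,246). Lowering and releasing.

{"method": "send_rows", "body": {"series": [[[0, 0, 0, 0, 0, 0.02, 0.01], [0, 0, 0, 0, 0, 0.04, 0.01], [0, 0, 0, 0, 0, 0.055, 0.01], [0, 0, 0, 0, 0, 0.066, 0.01], [0, 0, 0, 0, 0, 0.072, 0.01], [0, 0, 0, 0, 0, 0.076, 0.01], [0, 0, 0, 0, 0, 0.078, 0.01], [0, 0, 0, 0, 0, 0.079, 0.01]]]}}

```text
t: 5.25
eef_pos: [0.5708, -0.2945, 0.0376]
eef_rot: [3.141, -0.001, 0.001]
contact_force: [0.8, -0.4, 0.1]
grip_width: 0.252
finger_force: 58.7
```

{"method": "send_rows", "body": {"series": [[[0, 0, 0, 0, 0, 0, 0.01], [0, 0, 0, 0, 0, 0, 0.025], [0, 0, 0, 0, 0, 0, 0.03], [0, 0, 0, 0, 0, 0, 0.035], [0, 0, 0, 0, 0, 0, 0.045], [0, 0, 0, 0, 0, 0, 0.045], [0, 0, 0, 0, 0, 0, 0.045], [0, 0, 0, 0, 0, -0.002, 0.045]]]}}

```text
t: 6.25
eef_pos: [0.5704, -0.2944, 0.0392]
eef_rot: [-3.141, 0.001, 0.0]
contact_force: [-0.5, 0.8, -0.2]
grip_width: 0.525
finger_force: 0.0
```

{"method": "send_rows", "body": {"series": [[[0, 0, 0, 0, 0, -0.01, 0.045], [0, 0, 0, 0, 0, -0.03, 0.045], [0, 0, 0, 0, 0, -0.06, 0.045], [0, 0, 0, 0, 0, -0.1, 0.045], [0, 0, 0, -0.03, 0, -0.14, 0.045], [0, 0, 0, -0.08, 0, -0.17, 0.045], [0, 0, 0, -0.12, -0.02, -0.18, 0.045], [0, 0, 0, -0.16, -0.06, -0.18, 0.045]]]}}

```text
t: 7.25
eef_pos: [0.4099, -0.2352, 0.2218]
eef_rot: [3.139, -0.005, 0.006]
contact_force: [0.5, 0.6, 0.9]
grip_width: 0.532
finger_force: 0.0
```

```bash
python3 - <<'E'
from h import *
from cell import arm
c=arm.camera("top");crops(c["pixels"],[(434,217),(405,272)],22,8,"pics/c2.png")
np.savez("top2.npz",**c)
print(arm.sense()["eef_pos"],proj(c,[[.5713,-.2945,.059]]))
E
```

```text
[ 0.40370551 -0.22882981  0.22003323] [[438.97130246 212.58877978]]
```

View pics/c2.png

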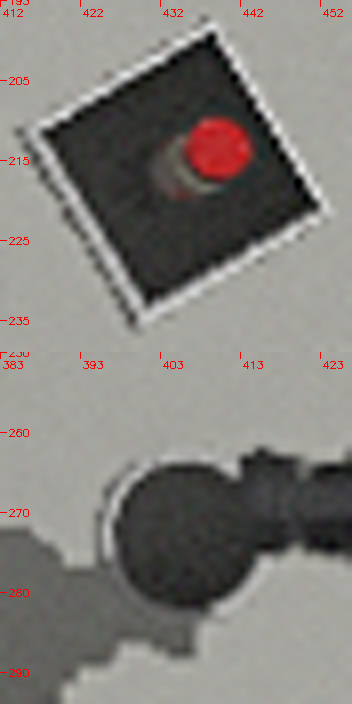

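The vial stands upright on the tray, cap at (439,213) as predicted. Moving round the front to the weight.

{"method": "send_rows", "body": {"series": [[[0, 0, 0, -0.01, -0.04, 0, 0.05], [0, 0, 0, -0.025, -0.09, 0, 0.05], [0, 0, 0, -0.035, -0.145, 0, 0.05], [0, 0, 0, -0.035, -0.2, 0, 0.05], [0, 0, 0, -0.035, -0.26, 0, 0.05], [0, 0, 0, -0.03, -0.32, 0, 0.05], [0, 0, 0, -0.02, -0.375, 0, 0.05], [0, 0, 0, -0.01, -0.43, 0, 0.05]]]}}

```text
t: 8.3
eef_pos: [0.4013, 0.1976, 0.2209]
eef_rot: [3.141, -0.001, 0.004]
contact_force: [0.9, -1.0, -0.4]
grip_width: 0.584
finger_force: 0.0
```

{"method": "send_rows", "body": {"series": [[[0, 0, 0, 0.03, -0.03, 0.0, 0.05], [0, 0, 0, 0.06, -0.06, 0.01, 0.05], [0, 0, 0, 0.09, -0.08, 0.02, 0.05], [0, 0, 0, 0.12, -0.1, 0.03, 0.05], [0, 0, 0, 0.15, -0.115, 0.04, 0.05], [0, 0, 0, 0.165, -0.125, 0.05, 0.05], [0, 0, 0, 0.174, -0.127, 0.06, 0.05], [0, 0, 0, 0.174, -0.127, 0.06, 0.05]]]}}

```text
t: 9.3
eef_pos: [0.5748, 0.3219, 0.1589]
eef_rot: [3.141, -0.002, -0.001]
contact_force: [-0.2, -0.5, 0.4]
grip_width: 0.59
finger_force: 0.0
```

```bash
python3 - <<'E'
from h import *
from cell import arm
s,c,E=wrist(arm,"pics/w3.png");print(s["eef_pos"],proj(c,[[.5754,.3216,.044],[.5776,.3237,.0095]],E))
np.savez("w3.npz",E=E,**c)
E
```

```text
[0.57484383 0.3219157  0.15888206] [[325.01111329 240.18362051]
 [322.30253125 224.97365834]]
```

View pics/w3.png

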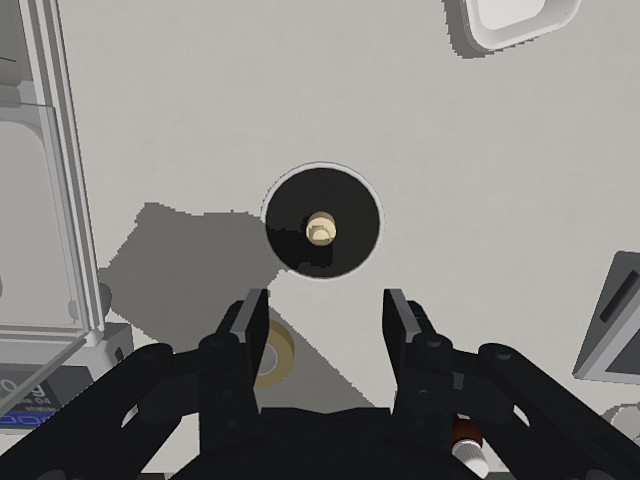

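Knob at about (320,236) and large stand centre at (323,223), so the weight sits about 3 mm further in +y than the top view gave. Correcting for that and descending.

{"method": "send_rows", "body": {"series": [[[0, 0, 0, 0.002, -0.002, 0.02, 0.05], [0, 0, 0, 0.002, -0.002, 0.05, 0.05], [0, 0, 0, 0.002, -0.002, 0.08, 0.05], [0, 0, 0, 0.002, -0.002, 0.1, 0.05], [0, 0, 0, 0.002, -0.002, 0.115, 0.05], [0, 0, 0, 0.002, -0.002, 0.122, 0.05], [0, 0, 0, 0.002, -0.002, 0.126, 0.05], [0, 0, 0, 0.002, -0.002, 0.126, 0.04]]]}}

```text
t: 10.35
eef_pos: [0.5771, 0.3248, 0.0337]
eef_rot: [-3.141, 0.001, -0.001]
contact_force: [0.6, 0.7, 0.1]
grip_width: 0.464
finger_force: 0.0
```

{"method": "send_rows", "body": {"series": [[[0, 0, 0, 0, 0, 0, 0.035], [0, 0, 0, 0, 0, 0, 0.028], [0, 0, 0, 0, 0, 0, 0.022], [0, 0, 0, 0, 0, 0, 0.015], [0, 0, 0, 0, 0, 0, 0.01], [0, 0, 0, 0, 0, 0, 0.01], [0, 0, 0, 0, 0, 0, 0.01], [0, 0, 0, 0, 0, 0, 0.01]]]}}

```text
t: 11.35
eef_pos: [0.5772, 0.325, 0.0339]
eef_rot: [-3.141, 0.001, -0.001]
contact_force: [-0.5, 0.3, 6.0]
grip_width: 0.238
finger_force: 58.6
```

{"method": "send_rows", "body": {"series": [[[0, 0, 0, 0, 0, -0.03, 0.01], [0, 0, 0, 0, 0, -0.07, 0.01], [0, 0, 0, -0.02, 0.015, -0.11, 0.01], [0, 0, 0, -0.055, 0.035, -0.14, 0.01], [0, 0, 0, -0.095, 0.065, -0.16, 0.01], [0, 0, 0, -0.135, 0.095, -0.17, 0.01], [0, 0, 0, -0.165, 0.115, -0.17, 0.01], [0, 0, 0, -0.18, 0.125, -0.17, 0.01]]]}}

```text
t: 12.35
eef_pos: [0.3954, 0.1983, 0.2032]
eef_rot: [3.14, -0.002, -0.0]
contact_force: [1.7, -0.1, -1.0]
grip_width: 0.24
finger_force: 58.8
```

{"method": "send_rows", "body": {"series": [[[0, 0, 0, -0.005, 0.03, 0, 0.01], [0, 0, 0, -0.015, 0.08, 0, 0.01], [0, 0, 0, -0.02, 0.135, 0, 0.01], [0, 0, 0, -0.02, 0.19, 0, 0.01], [0, 0, 0, -0.02, 0.25, 0, 0.01], [0, 0, 0, -0.01, 0.31, 0, 0.01], [0, 0, 0, 0, 0.365, 0, 0.01], [0, 0, 0, 0.015, 0.4, 0, 0.01]]]}}

```text
t: 13.35
eef_pos: [0.4117, -0.2034, 0.203]
eef_rot: [3.141, -0.005, -0.0]
contact_force: [0.3, 1.0, -0.2]
grip_width: 0.236
finger_force: 58.9
```

{"method": "send_rows", "body": {"series": [[[0, 0, 0, 0, 0.01, 0.01, 0.01], [0, 0, 0, 0, 0.015, 0.03, 0.01], [0, 0, 0, 0, 0.015, 0.05, 0.01], [0, 0, 0, 0, 0.015, 0.07, 0.01], [0, 0, 0, 0, 0.015, 0.08, 0.01], [0, 0, 0, 0, 0.015, 0.09, 0.01], [0, 0, 0, 0, 0.015, 0.09, 0.01], [0, 0, 0, 0, 0.015, 0.09, 0.01]]]}}

```text
t: 14.35
eef_pos: [0.4119, -0.2154, 0.1137]
eef_rot: [3.141, -0.001, 0.001]
contact_force: [-0.4, 0.2, -1.4]
grip_width: 0.24
finger_force: 58.9
```

```bash
python3 - <<'E'
from h import *
from cell import arm
s,c,E=wrist(arm,"pics/w4.png");print(s["eef_pos"],s["finger_force"],proj(c,[[.4123,-.2147,.0095]],E))
np.savez("w4.npz",E=E,**c)
E
```

```text
[ 0.41192281 -0.21537693  0.11371344] 58.88331055641174 [[323.68278426 245.23450379]]
```

View pics/w4.png

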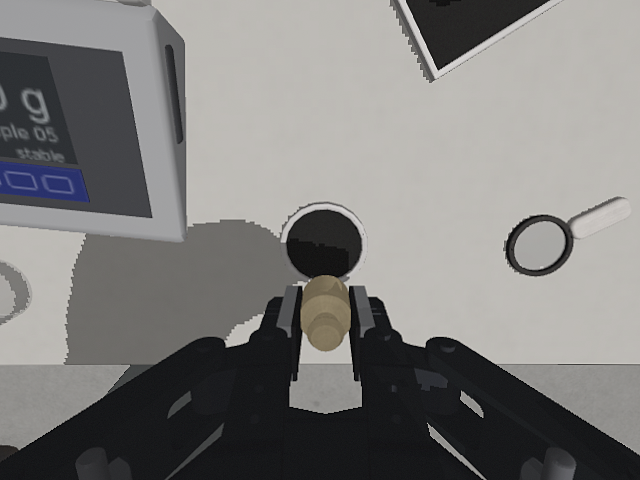

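Small stand disc centre at (324.5,245), as predicted, and the weight is upright in the grip. Lowering and releasing.

{"method": "send_rows", "body": {"series": [[[0, 0, 0, 0.001, 0, 0.02, 0.01], [0, 0, 0, 0.001, 0, 0.04, 0.01], [0, 0, 0, 0.001, 0, 0.055, 0.01], [0, 0, 0, 0.001, 0, 0.066, 0.01], [0, 0, 0, 0.001, 0, 0.073, 0.01], [0, 0, 0, 0.001, 0, 0.077, 0.01], [0, 0, 0, 0.001, 0, 0.079, 0.01], [0, 0, 0, 0.001, 0, 0.08, 0.01]]]}}

```text
t: 15.4
eef_pos: [0.4128, -0.2154, 0.0337]
eef_rot: [3.141, -0.001, 0.001]
contact_force: [-4.3, 2.2, 14.0]
grip_width: 0.239
finger_force: 59.8
```

{"method": "send_rows", "body": {"series": [[[0, 0, 0, 0, 0, 0, 0.01], [0, 0, 0, 0, 0, 0, 0.025], [0, 0, 0, 0, 0, 0, 0.03], [0, 0, 0, 0, 0, 0, 0.035], [0, 0, 0, 0, 0, 0, 0.045], [0, 0, 0, 0, 0, 0, 0.045], [0, 0, 0, 0, 0, 0, 0.045], [0, 0, 0, 0, 0, -0.002, 0.045]]]}}

```text
t: 16.4
eef_pos: [0.4125, -0.2153, 0.0352]
eef_rot: [-3.141, 0.001, 0.0]
contact_force: [-1.2, 0.6, 0.7]
grip_width: 0.526
finger_force: 0.0
```

{"method": "send_rows", "body": {"series": [[[0, 0, 0, 0, 0, -0.01, 0.045], [0, 0, 0, 0, 0, -0.03, 0.045], [0, 0, 0, 0, 0, -0.06, 0.045], [0, 0, 0, 0, 0, -0.1, 0.045], [0, 0, 0, -0.005, -0.01, -0.14, 0.045], [0, 0, 0, -0.015, -0.03, -0.165, 0.045], [0, 0, 0, -0.025, -0.06, -0.18, 0.045], [0, 0, 0, -0.03, -0.11, -0.185, 0.06]]]}}

```text
t: 17.4
eef_pos: [0.3826, -0.1053, 0.222]
eef_rot: [3.14, -0.005, 0.004]
contact_force: [1.5, 0.9, 0.7]
grip_width: 0.699
finger_force: 0.0
```

{"method": "send_rows", "body": {"series": [[[0, 0, 0, 0, -0.05, 0, 0.06], [0, 0, 0, -0.005, -0.1, 0, 0.06], [0, 0, 0, 0, -0.155, 0, 0.06], [0, 0, 0, 0.005, -0.21, 0, 0.06], [0, 0, 0, 0.015, -0.255, 0, 0.06], [0, 0, 0, 0.022, -0.295, 0, 0.06], [0, 0, 0, 0.022, -0.317, 0, 0.06], [0, 0, 0, 0.022, -0.317, 0, 0.06]]]}}

```text
t: 18.4
eef_pos: [0.4043, 0.2133, 0.2208]
eef_rot: [-3.141, -0.004, -0.0]
contact_force: [-0.3, 0.8, -0.1]
grip_width: 0.704
finger_force: 0.0
```

```bash
python3 - <<'E'
from h import *
from cell import arm
s,c,E=wrist(arm);print(s["eef_pos"],proj(c,[[.4051,.2088,.079],[.407,.2144,.0095]],E))
t=arm.camera("top");print(proj(t,[[.4125,-.215,.044]]))
a=c["pixels"][100:400,200:500]
u,v=405,268;b=cv2.resize(t["pixels"][v-25:v+25,u-25:u+25],(300,300),interpolation=2)
cv2.imwrite("pics/w5.png",np.hstack([a,b]))
E
```

```text
[0.40431307 0.21329163 0.22077699] [[330.59040707 230.03286077]
 [323.72279703 209.21390424]]
[[408.74996059 271.8045496 ]]
```

View pics/w5.png

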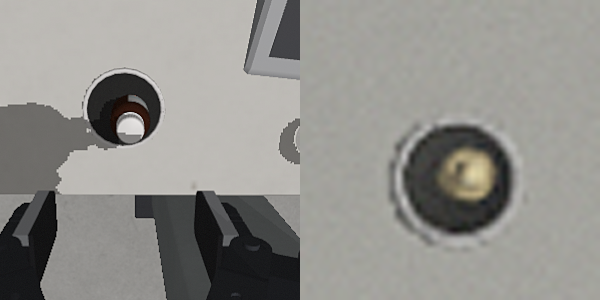

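The weight is centred on the small stand. Bottle cap at (330,229), as predicted. Grasping it.

{"method": "send_rows", "body": {"series": [[[0, 0, 0, 0.001, 0.004, 0.025, 0.06], [0, 0, 0, 0.001, 0.004, 0.065, 0.06], [0, 0, 0, 0.001, 0.004, 0.105, 0.06], [0, 0, 0, 0.001, 0.004, 0.14, 0.06], [0, 0, 0, 0.001, 0.004, 0.163, 0.06], [0, 0, 0, 0.001, 0.004, 0.175, 0.06], [0, 0, 0, 0.001, 0.004, 0.18, 0.06], [0, 0, 0, 0.001, 0.004, 0.18, 0.055]]]}}

```text
t: 19.5
eef_pos: [0.4062, 0.2075, 0.0407]
eef_rot: [3.142, -0.001, 0.001]
contact_force: [-0.2, 0.1, 0.3]
grip_width: 0.644
finger_force: 0.0
```

{"method": "send_rows", "body": {"series": [[[0, 0, 0, 0, 0, 0, 0.047], [0, 0, 0, 0, 0, 0, 0.04], [0, 0, 0, 0, 0, 0, 0.034], [0, 0, 0, 0, 0, 0, 0.028], [0, 0, 0, 0, 0, 0, 0.02], [0, 0, 0, 0, 0, 0, 0.02], [0, 0, 0, 0, 0, 0, 0.02], [0, 0, 0, 0, 0, 0, 0.02]]]}}

```text
t: 20.5
eef_pos: [0.4062, 0.2079, 0.0409]
eef_rot: [-3.142, 0.001, -0.002]
contact_force: [-0.2, -0.2, 8.0]
grip_width: 0.395
finger_force: 58.7
```

{"method": "send_rows", "body": {"series": [[[0, 0, 0, 0, 0, -0.02, 0.02], [0, 0, 0, 0, 0, -0.05, 0.02], [0, 0, 0, 0.015, -0.01, -0.08, 0.02], [0, 0, 0, 0.05, -0.034, -0.08, 0.02], [0, 0, 0, 0.095, -0.064, -0.08, 0.02], [0, 0, 0, 0.135, -0.092, -0.08, 0.02], [0, 0, 0, 0.16, -0.108, -0.08, 0.02], [0, 0, 0, 0.172, -0.116, -0.08, 0.02]]]}}

```text
t: 21.5
eef_pos: [0.5788, 0.3244, 0.1196]
eef_rot: [-3.141, 0.001, 0.001]
contact_force: [0.0, -0.1, -1.0]
grip_width: 0.392
finger_force: 59.7
```

{"method": "send_rows", "body": {"series": [[[0, 0, 0, 0, 0, 0.01, 0.02], [0, 0, 0, 0, 0, 0.03, 0.02], [0, 0, 0, 0, 0, 0.05, 0.02], [0, 0, 0, 0, 0, 0.064, 0.02], [0, 0, 0, 0, 0, 0.072, 0.02], [0, 0, 0, 0, 0, 0.076, 0.02], [0, 0, 0, 0, 0, 0.078, 0.02], [0, 0, 0, 0, 0, 0.0795, 0.02]]]}}

```text
t: 22.5
eef_pos: [0.5782, 0.3238, 0.0412]
eef_rot: [-3.141, 0.001, -0.001]
contact_force: [-0.7, -0.9, -0.3]
grip_width: 0.389
finger_force: 59.7
```

{"method": "send_rows", "body": {"series": [[[0, 0, 0, 0, 0, 0, 0.02], [0, 0, 0, 0, 0, 0, 0.036], [0, 0, 0, 0, 0, 0, 0.042], [0, 0, 0, 0, 0, 0, 0.048], [0, 0, 0, 0, 0, 0, 0.055], [0, 0, 0, 0, 0, 0, 0.06], [0, 0, 0, 0, 0, 0, 0.06], [0, 0, 0, 0, 0, -0.002, 0.06]]]}}

```text
t: 23.5
eef_pos: [0.5778, 0.3235, 0.0427]
eef_rot: [3.141, -0.001, -0.0]
contact_force: [0.4, -0.4, 0.5]
grip_width: 0.701
finger_force: 0.0
```

{"method": "send_rows", "body": {"series": [[[0, 0, 0, 0, 0, -0.01, 0.06], [0, 0, 0, 0, 0, -0.03, 0.06], [0, 0, 0, 0, 0, -0.06, 0.06], [0, 0, 0, 0, 0, -0.1, 0.06], [0, 0, 0, -0.03, 0.02, -0.14, 0.06], [0, 0, 0, -0.08, 0.05, -0.17, 0.05], [0, 0, 0, -0.13, 0.085, -0.18, 0.05], [0, 0, 0, -0.18, 0.125, -0.18, 0.05]]]}}

```text
t: 24.5
eef_pos: [0.3996, 0.2009, 0.2248]
eef_rot: [-3.141, -0.001, -0.006]
contact_force: [0.3, -0.1, 0.7]
grip_width: 0.584
finger_force: 0.0
```

{"method": "send_rows", "body": {"series": [[[0, 0, 0, -0.015, 0.04, 0, 0.05], [0, 0, 0, -0.02, 0.09, 0, 0.05], [0, 0, 0, -0.02, 0.145, 0, 0.05], [0, 0, 0, -0.02, 0.2, 0, 0.05], [0, 0, 0, -0.02, 0.26, 0, 0.05], [0, 0, 0, -0.01, 0.32, 0, 0.05], [0, 0, 0, 0, 0.38, 0, 0.05], [0, 0, 0, 0.015, 0.42, 0, 0.05]]]}}

```text
t: 25.5
eef_pos: [0.4155, -0.2218, 0.2244]
eef_rot: [3.14, -0.004, 0.003]
contact_force: [0.2, 0.0, 0.9]
grip_width: 0.583
finger_force: 0.0
```

{"method": "send_rows", "body": {"series": [[[0, 0, 0, 0.03, 0.02, 0, 0.05], [0, 0, 0, 0.06, 0.035, 0.01, 0.05], [0, 0, 0, 0.095, 0.05, 0.03, 0.05], [0, 0, 0, 0.125, 0.06, 0.05, 0.05], [0, 0, 0, 0.145, 0.068, 0.07, 0.05], [0, 0, 0, 0.156, 0.072, 0.08, 0.05], [0, 0, 0, 0.16, 0.073, 0.08, 0.05], [0, 0, 0, 0.16, 0.073, 0.08, 0.05]]]}}

```text
t: 26.5
eef_pos: [0.5757, -0.292, 0.144]
eef_rot: [3.141, -0.001, 0.002]
contact_force: [0.4, 0.4, -0.0]
grip_width: 0.582
finger_force: 0.0
```

```bash
python3 - <<'E'
from h import *
from cell import arm
s,c,E=wrist(arm);print(s["eef_pos"],proj(c,[[.5705,-.2944,.059]],E))
t=arm.camera("top");print(proj(t,[[.578,.324,.079]]))
a=c["pixels"][100:400,200:500]
u,v=211,209;b=cv2.resize(t["pixels"][v-25:v+25,u-25:u+25],(300,300),interpolation=2)
cv2.imwrite("pics/w6.png",np.hstack([a,b]))
E
```

```text
[ 0.57569467 -0.29196359  0.1440145 ] [[328.52435184 262.92364554]]
[[205.05611847 203.99069924]]
```

View pics/w6.png

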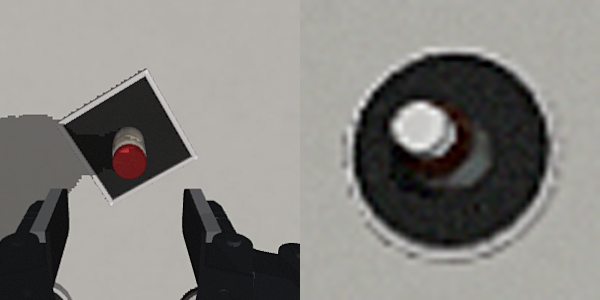

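The bottle stands centred on the large stand. Vial cap at (329,261), as predicted. Grasping it.

{"method": "send_rows", "body": {"series": [[[0, 0, 0, -0.004, 0.002, 0.015, 0.05], [0, 0, 0, -0.004, 0.002, 0.04, 0.05], [0, 0, 0, -0.004, 0.002, 0.065, 0.05], [0, 0, 0, -0.004, 0.002, 0.085, 0.05], [0, 0, 0, -0.004, 0.002, 0.098, 0.05], [0, 0, 0, -0.004, 0.002, 0.104, 0.05], [0, 0, 0, -0.004, 0.002, 0.107, 0.05], [0, 0, 0, -0.004, 0.002, 0.107, 0.045]]]}}

```text
t: 27.6
eef_pos: [0.5718, -0.2942, 0.0362]
eef_rot: [3.141, -0.001, 0.001]
contact_force: [-0.1, 0.5, -0.1]
grip_width: 0.526
finger_force: 0.0
```

{"method": "send_rows", "body": {"series": [[[0, 0, 0, 0, 0, 0, 0.035], [0, 0, 0, 0, 0, 0, 0.028], [0, 0, 0, 0, 0, 0, 0.022], [0, 0, 0, 0, 0, 0, 0.015], [0, 0, 0, 0, 0, 0, 0.01], [0, 0, 0, 0, 0, 0, 0.01], [0, 0, 0, 0, 0, 0, 0.01], [0, 0, 0, 0, 0, 0, 0.01]]]}}

```text
t: 28.6
eef_pos: [0.5718, -0.2942, 0.0363]
eef_rot: [3.141, -0.001, 0.001]
contact_force: [-0.8, 0.7, 5.9]
grip_width: 0.247
finger_force: 58.6
```

{"method": "send_rows", "body": {"series": [[[0, 0, 0, 0, 0, -0.03, 0.01], [0, 0, 0, 0, 0, -0.07, 0.01], [0, 0, 0, -0.02, -0.005, -0.11, 0.01], [0, 0, 0, -0.055, -0.02, -0.14, 0.01], [0, 0, 0, -0.095, -0.04, -0.165, 0.01], [0, 0, 0, -0.13, -0.055, -0.18, 0.01], [0, 0, 0, -0.152, -0.068, -0.18, 0.01], [0, 0, 0, -0.162, -0.074, -0.18, 0.01]]]}}

```text
t: 29.6
eef_pos: [0.4085, -0.2196, 0.216]
eef_rot: [3.141, -0.001, 0.0]
contact_force: [1.0, -0.2, -0.6]
grip_width: 0.252
finger_force: 58.7
```

{"method": "send_rows", "body": {"series": [[[0, 0, 0, -0.01, -0.03, 0, 0.01], [0, 0, 0, -0.025, -0.08, 0, 0.01], [0, 0, 0, -0.03, -0.135, 0, 0.01], [0, 0, 0, -0.03, -0.195, 0, 0.01], [0, 0, 0, -0.03, -0.255, 0, 0.01], [0, 0, 0, -0.025, -0.315, 0, 0.01], [0, 0, 0, -0.015, -0.375, 0, 0.01], [0, 0, 0, -0.003, -0.415, 0, 0.01]]]}}

```text
t: 30.6
eef_pos: [0.407, 0.1982, 0.2158]
eef_rot: [-3.14, -0.003, -0.0]
contact_force: [0.7, -0.7, 0.3]
grip_width: 0.254
finger_force: 58.7
```

{"method": "send_rows", "body": {"series": [[[0, 0, 0, 0, -0.015, 0.01, 0.01], [0, 0, 0, 0, -0.019, 0.03, 0.01], [0, 0, 0, 0, -0.019, 0.055, 0.01], [0, 0, 0, 0, -0.019, 0.08, 0.01], [0, 0, 0, 0, -0.019, 0.095, 0.01], [0, 0, 0, 0, -0.019, 0.1, 0.01], [0, 0, 0, 0, -0.019, 0.1, 0.01], [0, 0, 0, 0, -0.019, 0.1, 0.01]]]}}

```text
t: 31.6
eef_pos: [0.4072, 0.2143, 0.1165]
eef_rot: [-3.141, 0.001, -0.002]
contact_force: [0.3, -0.6, -0.8]
grip_width: 0.254
finger_force: 58.7
```

```bash
python3 - <<'E'
from h import *
from cell import arm
s,c,E=wrist(arm,"pics/w7.png");print(s["eef_pos"],s["finger_force"],proj(c,[[.407,.2144,.0095]],E))
np.savez("w7.npz",E=E,**c)
E
```

```text
[0.40724442 0.21432057 0.11646072] 58.74745488166809 [[324.68885823 244.95711152]]
```

View pics/w7.png

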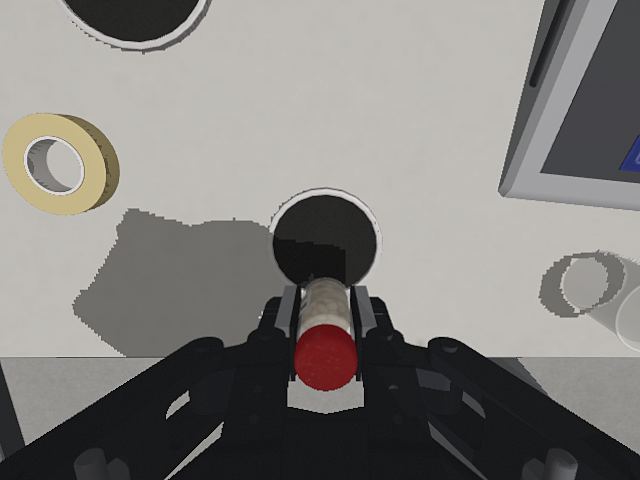

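Medium stand disc spans x 273–377, centre about (325,243), as predicted. Placing the vial: grasp z was 0.0363, so lower 0.0795.

{"method": "send_rows", "body": {"series": [[[0, 0, 0, 0.001, 0, 0.02, 0.01], [0, 0, 0, 0.001, 0, 0.04, 0.01], [0, 0, 0, 0.001, 0, 0.055, 0.01], [0, 0, 0, 0.001, 0, 0.066, 0.01], [0, 0, 0, 0.001, 0, 0.073, 0.01], [0, 0, 0, 0.001, 0, 0.077, 0.01], [0, 0, 0, 0.001, 0, 0.079, 0.01], [0, 0, 0, 0.001, 0, 0.0795, 0.01]]]}}

```text
t: 32.65
eef_pos: [0.4079, 0.2141, 0.0364]
eef_rot: [-3.142, 0.001, -0.0]
contact_force: [0.5, 0.4, -0.7]
grip_width: 0.256
finger_force: 58.7
```

{"method": "send_rows", "body": {"series": [[[0, 0, 0, 0, 0, 0, 0.01], [0, 0, 0, 0, 0, 0, 0.025], [0, 0, 0, 0, 0, 0, 0.03], [0, 0, 0, 0, 0, 0, 0.035], [0, 0, 0, 0, 0, 0, 0.045], [0, 0, 0, 0, 0, 0, 0.045], [0, 0, 0, 0, 0, 0, 0.045], [0, 0, 0, 0, 0, -0.002, 0.045]]]}}

```text
t: 33.65
eef_pos: [0.4077, 0.214, 0.0382]
eef_rot: [3.141, -0.001, -0.0]
contact_force: [1.1, -0.3, 0.4]
grip_width: 0.526
finger_force: 0.0
```

{"method": "send_rows", "body": {"series": [[[0, 0, 0, 0, 0, -0.01, 0.045], [0, 0, 0, 0, 0, -0.03, 0.045], [0, 0, 0, 0, 0, -0.06, 0.045], [0, 0, 0, 0, 0, -0.1, 0.045], [0, 0, 0, 0, 0.02, -0.14, 0.045], [0, 0, 0, -0.01, 0.06, -0.17, 0.045], [0, 0, 0, -0.02, 0.1, -0.18, 0.045], [0, 0, 0, -0.02, 0.12, -0.18, 0.045]]]}}

```text
t: 34.65
eef_pos: [0.3873, 0.0922, 0.2197]
eef_rot: [3.14, -0.004, 0.004]
contact_force: [0.4, -0.0, 0.4]
grip_width: 0.527
finger_force: 0.0
```

```bash
python3 - <<'E'
from h import *
from cell import arm
t=arm.camera("top")
crops(t["pixels"],[(211,209),(248,271),(318,285),(405,272),(434,217),(188,251)],22,6,"pics/fin.png")
print(proj(t,[[.4075,.2144,.059]]),arm.sense()["eef_pos"])
E
```

```text
[[245.83462319 270.72588604]] [0.38738573 0.09027747 0.21911067]
```

View pics/fin.png

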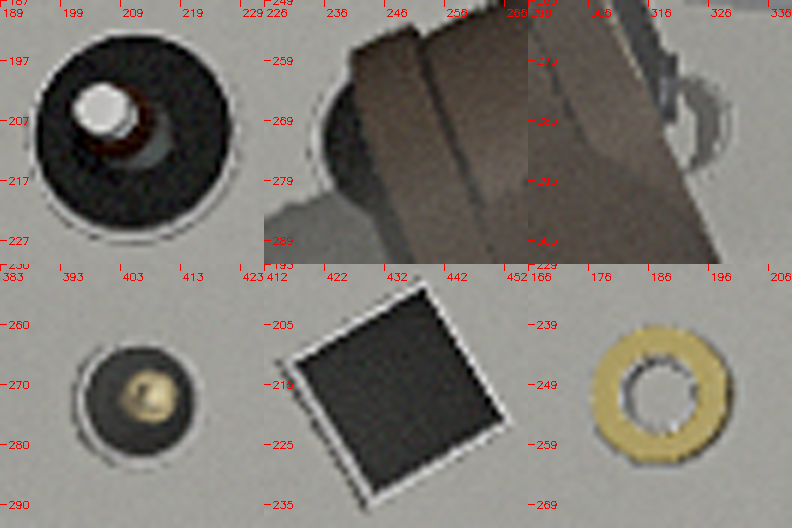

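The bottle, weight and tape are fine. The arm hides the vial, so I'll move right to clear the view.

{"method": "send_rows", "body": {"series": [[[0, 0, 0, 0, 0.04, 0, 0.045], [0, 0, 0, 0, 0.09, 0, 0.045], [0, 0, 0, 0, 0.14, 0, 0.045], [0, 0, 0, 0, 0.19, 0, 0.045], [0, 0, 0, 0.01, 0.24, 0, 0.045], [0, 0, 0, 0.02, 0.28, 0, 0.045], [0, 0, 0, 0.03, 0.3, 0, 0.045], [0, 0, 0, 0.03, 0.3, 0, 0.045]]]}}

```text
t: 35.7
eef_pos: [0.4182, -0.206, 0.2182]
eef_rot: [-3.141, 0.002, -0.0]
contact_force: [-0.1, 0.8, 0.3]
grip_width: 0.528
finger_force: 0.0
```

```bash
python3 - <<'E'
from h import *
from cell import arm
t=arm.camera("top")
crops(t["pixels"],[(248,271),(318,285)],22,6,"pics/fin2.png")
E
```

```text
(no output)
```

View pics/fin2.png

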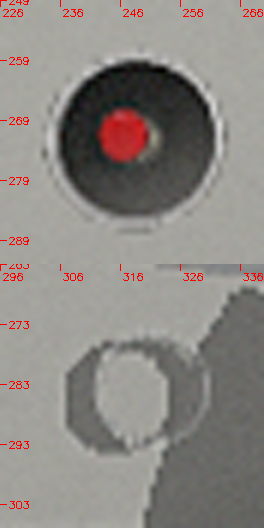

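The vial cap is at (246,271.5), upright and centred, and the beaker hasn't moved.

```bash
python3 -c "
from cell import arm
print(arm.job_done())"
```

```text
the job is handed in; nothing more can be done
None
```

The job is handed in at about 36 s on the robot's clock: the bottle is on the large stand, the vial on the middle-sized one and the weight on the small one, each upright and centred in the last camera views, with the vial set down on the square tray on the way and the beaker and tape roll unmoved; the hand-in call gave no verdict.

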